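# Put the printing stamps into the rack in their order

## Task

The four wooden stamps stand on their white tiles in the order of printing, the first at the robot's left end of the row. Put them all into the wooden rack, one to a compartment, in that order counted from the tub: the first stamp in the compartment next to the white tub, the following ones after it, and the last next to the glass jar. Each must stand upright, flat on the floor of its compartment, and no stamp may be tipped over on the way.

Things in the scene. Friction and masses are not known exactly. Their poses are not given: they have to be found in the camera images.
- stamp_round: Loose hand stamp of plain pale wood, standing upright, about 100 g (70 to 140 g), 72 mm tall. Its foot is a round disc 50 mm across, 16 mm thick (the lowest 4 mm dark rubber); on the foot stands a round wooden handle with its grip, 26 mm in diameter, from 38 to 70 mm above the underside. Origin: centre of the underside; z up along the handle.
- stamp_square: Loose hand stamp of plain pale wood, standing upright, about 100 g (70 to 140 g), 72 mm tall. Its foot is a square 46 x 46 mm, 16 mm thick (the lowest 4 mm dark rubber); on the foot stands a round wooden handle with its grip, 26 mm in diameter, from 38 to 70 mm above the underside. Origin: centre of the underside; z up along the handle.
- stamp_bar: Loose hand stamp of plain pale wood, standing upright, about 100 g (70 to 140 g), 72 mm tall. Its foot is a narrow bar 26 mm (its x) by 60 mm (its y), 16 mm thick (the lowest 4 mm dark rubber); on the foot stands a round wooden handle with its grip, 26 mm in diameter, from 38 to 70 mm above the underside. Origin: centre of the underside; z up along the handle.
- stamp_cross: Loose hand stamp of plain pale wood, standing upright, about 100 g (70 to 140 g), 72 mm tall. Its foot is a plus-shaped cross, arms 18 mm wide and 58 mm long, 16 mm thick (the lowest 4 mm dark rubber); on the foot stands a round wooden handle with its grip, 26 mm in diameter, from 38 to 70 mm above the underside. Origin: centre of the underside; z up along the handle.
- pad_round: The white tile on which the round stamp stands at the start, one of four alike in a row on a plywood board; glazed, square, 68 x 68 mm, 4 mm thick, fixed, its top 12 mm above the table. Neighbours are 82 mm apart. Origin: centre of its underside (8 mm above the table). The row runs within about 0.2 rad along its own y; +y is towards the robot's left.
- pad_square: The white tile on which the square stamp stands at the start, one of four alike in a row on a plywood board; glazed, square, 68 x 68 mm, 4 mm thick, fixed, its top 12 mm above the table. Neighbours are 82 mm apart. Origin: centre of its underside (8 mm above the table). The row runs within about 0.2 rad along its own y; +y is towards the robot's left.
- pad_bar: The white tile on which the bar stamp stands at the start, one of four alike in a row on a plywood board; glazed, square, 68 x 68 mm, 4 mm thick, fixed, its top 12 mm above the table. Neighbours are 82 mm apart. Origin: centre of its underside (8 mm above the table). The row runs within about 0.2 rad along its own y; +y is towards the robot's left.
- pad_cross: The white tile on which the cross stamp stands at the start, one of four alike in a row on a plywood board; glazed, square, 68 x 68 mm, 4 mm thick, fixed, its top 12 mm above the table. Neighbours are 82 mm apart. Origin: centre of its underside (8 mm above the table). The row runs within about 0.2 rad along its own y; +y is towards the robot's left.
- rack: Fixed low wooden rack, 88 mm (x) by 334 mm (y), 20 mm high, with four open square compartments in a row along its y, nearer to the robot than the stamps or beyond them. Compartments: 76 x 76 mm inside, floor 8 mm above the underside, walls 6 mm thick, 12 mm above the floor; centres at x = 0, y = -123, -41, +41, +123 mm. Origin: centre of the underside.
- tub: Closed white plastic tub, 84 mm in diameter, 88 mm tall, fixed, standing close by one end of the rack, at either its +y or its -y end (centre 228 mm from the rack's centre); an open glass jar 64 mm wide and 80 mm tall stands at the other end. Origin: centre of its underside.
Not all that is in view belongs to the job. Leave any red look-alike of the stamp_round alone. What is shaped like the stamp_bar but green is not meant.

How it is judged (in metres and radians):
At the end, for the whole second after the job is handed in: All stamps at rest, upright (within 0.1 rad), flat on the floor (within 4 mm) of a compartment each, centre within 27 mm of the rack's long midline; counted from the tub's end they are in the order of their white tiles from the robot's left (+y) to its right (x of stamp_round in the frame of rack between -0.027 and 0.027 m and z of stamp_round in the frame of rack between 0.004 and 0.0115 m and angle between each of stamp_round, stamp_square, stamp_bar, stamp_cross's own z axis and vertical below 0.1 rad and linear speed of each of stamp_round, stamp_square, stamp_bar, stamp_cross below 0.02 m/s and angular speed of each of stamp_round, stamp_square, stamp_bar, stamp_cross below 0.2 rad/s and ((world y of pad_round between 0.082 and 0.164 m and horizontal distance between stamp_round and tub between 0.068 and 0.142 m) or (world y of pad_round between 0 and 0.082 m and horizontal distance between stamp_round and tub between 0.15 and 0.224 m) or (world y of pad_round between -0.082 and 0 m and horizontal distance between stamp_round and tub between 0.232 and 0.306 m) or (world y of pad_round between -0.164 and -0.082 m and horizontal distance between stamp_round and tub between 0.314 and 0.388 m)) and x of stamp_square in the frame of rack between -0.027 and 0.027 m and z of stamp_square in the frame of rack between 0.004 and 0.0115 m and ((world y of pad_square between 0.082 and 0.164 m and horizontal distance between stamp_square and tub between 0.068 and 0.142 m) or (world y of pad_square between 0 and 0.082 m and horizontal distance between stamp_square and tub between 0.15 and 0.224 m) or (world y of pad_square between -0.082 and 0 m and horizontal distance between stamp_square and tub between 0.232 and 0.306 m) or (world y of pad_square between -0.164 and -0.082 m and horizontal distance between stamp_square and tub between 0.314 and 0.388 m)) and x of stamp_bar in the frame of rack between -0.027 and 0.027 m and z of stamp_bar in the frame of rack between 0.004 and 0.0115 m and ((world y of pad_bar between 0.082 and 0.164 m and horizontal distance between stamp_bar and tub between 0.068 and 0.142 m) or (world y of pad_bar between 0 and 0.082 m and horizontal distance between stamp_bar and tub between 0.15 and 0.224 m) or (world y of pad_bar between -0.082 and 0 m and horizontal distance between stamp_bar and tub between 0.232 and 0.306 m) or (world y of pad_bar between -0.164 and -0.082 m and horizontal distance between stamp_bar and tub between 0.314 and 0.388 m)) and x of stamp_cross in the frame of rack between -0.027 and 0.027 m and z of stamp_cross in the frame of rack between 0.004 and 0.0115 m and ((world y of pad_cross between 0.082 and 0.164 m and horizontal distance between stamp_cross and tub between 0.068 and 0.142 m) or (world y of pad_cross between 0 and 0.082 m and horizontal distance between stamp_cross and tub between 0.15 and 0.224 m) or (world y of pad_cross between -0.082 and 0 m and horizontal distance between stamp_cross and tub between 0.232 and 0.306 m) or (world y of pad_cross between -0.164 and -0.082 m and horizontal distance between stamp_cross and tub between 0.314 and 0.388 m))); the robot touches nothing.
It fails at once if a stamp is tipped over (more than 0.8 rad) (angle between any of stamp_round, stamp_square, stamp_bar, stamp_cross's own z axis and vertical above 0.8 rad).
It also fails if it takes over 96 s, if anything falls off the work surface, if the arm or the gripper's body presses on something with over 40 N, if the wrist force passes 120 N, or if a joint passes its speed limit or range.

## Robot

A 6-joint arm with a two-finger parallel gripper is mounted at the origin on the work surface. World frame = base frame: x ahead of the robot, y to its left, z up, the work surface at z = 0. Lengths are in m, angles in degrees, forces in N, time in s.
With the tool pointing down it reaches from about 0.25 to 0.725 m from the base axis. Payload 9.7 kg.
Tool frame: the origin (TCP) lies midway between the tips of the shut fingers; the grasp point (between the pads) lies 19 mm behind it (bot.pinch_z is the distance from the TCP to the grasp point, in m); z points along the fingers, y is the line along which they close (so a half turn about z gives the same grasp; the last joint's range is limited). The gripper opens to 85 mm and grips with 20 to 120 N. Pads are 22 mm wide; open, the fingers measure 114 mm over their backs; the gripper's body (76 mm by 85 mm) begins 54 mm behind the grasp point. The pads swing forward as they close: fully open they stand 13 mm farther back than shut.
Start: joints at [-74.828, 4.979, 10.078, 95.1, 0, 90], TCP at [0.144, -0.531, 0.231] pointing down, gripper open.
Joint ranges: [-179.16, 179.16], [-48.56, 103.87], [-65.8, 70.77], [-126.05, 130.52], [-82.76, 87.17], [-180, 180]. Speed limits (degrees/s): [127.2, 127.2, 147.25, 180, 180, 180].

## Interface

Orientations are given as [roll, pitch, yaw] about the fixed x, y, z axes, in that order (R = Rz(yaw) Ry(pitch) Rx(roll)).
In Python, from workcell import sensors, camera, ticket, bot gives the robot as it stands.
- The arm moves only by the shell command python3 -m handwheel 'ROWS' [FORCE]. ROWS is a JSON object of lists of equal length, an entry for each row: "gripper": the opening, from -1 (shut) to 1 (fully open); "slide": the shift along the tool's x, y, z in mm, a list of three; "yaw": the turn about the tool's z in rad. A call has 1 to 8 rows; each row shifts and turns the commanded pose from where the row before left it, along the tool's axes as they then stand; what a row does not reach is not made up. A row lasts 1/12 s, in which the tool goes at most 41.7 mm and 7.16 degrees, less where a joint would pass 70% of its speed; a pose out of reach is approached as far as the arm can. A call is refused whole if a number of a shift passes 41.7 or a number of a turn 0.125, either way. A call with a gripper value outside its range is refused whole. The fingers move at their own pace and stop on an object; FORCE is the grip in N (left out, the last holds). Time passes only in rows, so rows that do not move let the fingers close. It gives the time, the measured TCP pose, the force, the opening and the grip force at its end, in the units of the state.
- sensors.get_obs(): the state, without advancing time (a new reading comes with each control period).
- camera(name): name is "side" or "top" or "wrist"; returns a dict with "img" (420x560x3 uint8, red, green, blue), "fx", "fy", "cx", "cy" (pixels), "R" (3x3) and "t" (3): a world point X has camera coordinates R X + t. Camera axes: x right, y down, z forward; pixel columns grow to the right and rows downward; lengths in m; the calibration is good to about 2 mm. A picture is of the moment at which its call begins. There is no depth.
- ticket.job_done(): hands the job in; it is judged then, once.
The state is a dict: "time": time; "q": joint angles; "qd": joint speeds; "joint_efforts": joint torques, N m; "ee_pos": TCP position; "tcp_rot": TCP orientation; "wrist_force": force on the tool from outside, world axes, zero at the start; "torque": the same for the moment, N m; "opening": finger opening in m; "grasp_force": force on a finger pad.
Only numpy, scipy, OpenCV 4.12 (cv2) and the standard library are available. Lean on these libraries where they do the work, as an engineer would, in place of code of your own. Each camera call takes 0.05 s, during which the arm holds its last target. There are 200 camera calls.

## Working session

There is one attempt and no reset: what is moved stays moved. The work goes in short steps, Python scripts to look and compute and a shell command to move; the robot and the scene stay as the last step left them, time stands still between calls to the robot, and variables do not carry over. Pictures are saved under pics/ and viewed, at most 14 in all, crops included, and the job is handed in when it is done.

```bash
mkdir -p pics; cat > h.py <<'E'
import numpy as np, cv2
from workcell import sensors, camera, ticket, bot
def ray(c,u,v):
    d=c["R"].T@np.array([(u-c["cx"])/c["fx"],(v-c["cy"])/c["fy"],1.]); o=-c["R"].T@c["t"]; return np.array(o),d
def onplane(c,u,v,z):
    o,d=ray(c,u,v); return o+d*(z-o[2])/d[2]
def tri(c1,p1,c2,p2):
    o1,d1=ray(c1,*p1);o2,d2=ray(c2,*p2)
    s=np.linalg.lstsq(np.c_[d1,-d2],o2-o1,rcond=None)[0]
    a=o1+d1*s[0];b=o2+d2*s[1];return (a+b)/2,np.linalg.norm(a-b)
def save(c,name,box=None,s=1):
    im=c["img"][:,:,::-1]
    if box: im=im[box[1]:box[3],box[0]:box[2]]
    cv2.imwrite("pics/"+name,cv2.resize(im,None,fx=s,fy=s,interpolation=cv2.INTER_CUBIC))
def st():
    o=sensors.get_obs(); print(o["time"],np.round(o["ee_pos"],4),np.round(o["tcp_rot"],2),o["opening"],o["grasp_force"],np.round(o["wrist_force"],1)); return o
E
python3 - <<'E'
from h import *
o=st()
for n in("top","side"):
    c=camera(n); save(c,n+"0.png",s=1.42); np.save(n+"0.npy",c,allow_pickle=True); print(n,c["fx"],-c["R"].T@c["t"],c["R"].round(2).tolist())
E
```

```text
0.0 [ 0.1439 -0.5306  0.2306] [-179.92   -0.     15.17] 0.08525355648766007 0.0 [-0.2  0.2 -0.2]
top 402.3826874830383 [ 4.00404412e-01 -6.83198950e-04  8.81439189e-01] [[-0.01, -1.0, 0.0], [-0.99, 0.01, -0.14], [0.14, -0.0, -0.99]]
side 386.75414473808604 [0.38020756 0.48868072 0.47312181] [[-0.98, -0.19, -0.02], [-0.1, 0.61, -0.79], [0.16, -0.77, -0.62]]
```

View pics/top0.png

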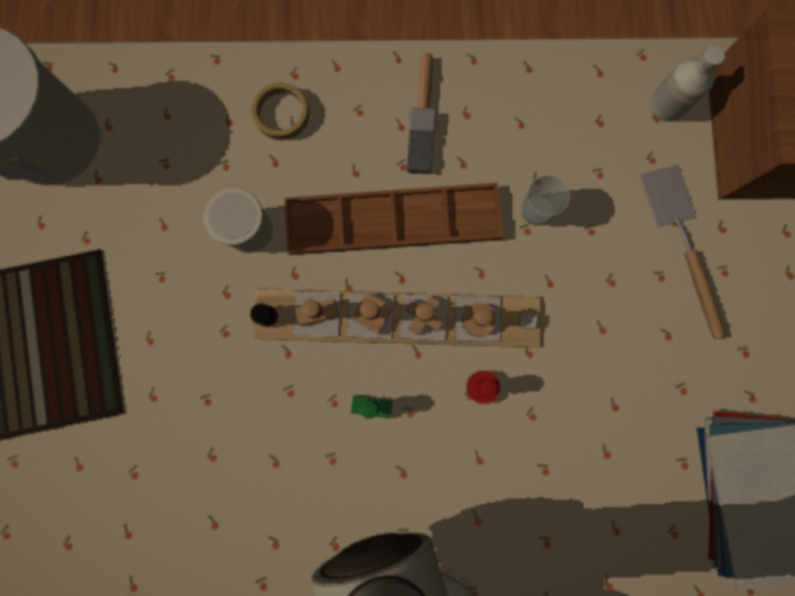

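View pics/side0.png

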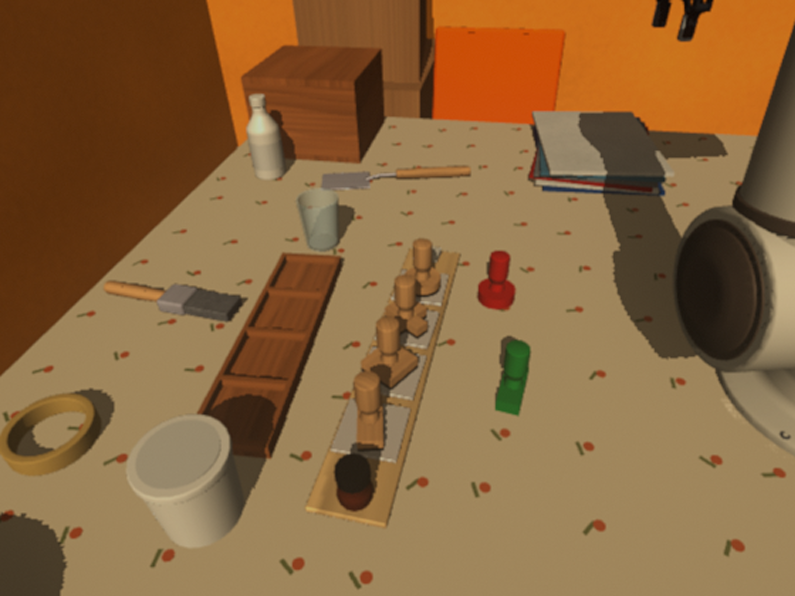

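The top view shows, from +y (left) to −y: bar at about (311,309), square (370,308), cross (425,311) and round (484,316). The rack lies beyond them, with its corners at (287,198), (499,185), (502,238) and (290,252). The tub is at its +y end (233,216) and the jar at its −y end (545,200). The side view agrees, with handle tops at (367,381), (388,325), (405,282) and (423,246). I'll zoom in to measure.

```bash
python3 - <<'E'
from h import *
t=np.load("top0.npy",allow_pickle=True).item(); s=np.load("side0.npy",allow_pickle=True).item()
for c,k in((t,2.2),(s,2.2)): c["img"]=np.clip(c["img"].astype(float)*1.8,0,255).astype(np.uint8)
save(t,"tc.png",(190,125,390,250),4); save(s,"sc.png",(210,155,335,305),4)
T=np.array([[311,309],[370,308],[425,311],[484,316]])/1.42; S=np.array([[367,381],[388,325],[405,282],[423,246]])/1.42
for a,b in zip(T,S): print(*tri(t,a,s,b))
for u,v in((287,198),(499,185),(502,238),(290,252)): print(onplane(t,u/1.42,v/1.42,.02))
E
```

```text
[0.49069565 0.14158971 0.07923958] 0.0022849777285437814
[0.48993264 0.05811712 0.07821558] 0.0010089172205295436
[ 0.48557616 -0.01949413  0.07879149] 0.00016331963651347665
[ 0.47793497 -0.10297449  0.07614795] 0.00013520754362184934
[0.67036968 0.1921723  0.02      ]
[ 0.68883002 -0.13878882  0.02      ]
[ 0.60399305 -0.1409512   0.02      ]
[0.58451634 0.185621   0.02      ]
```

View pics/tc.png

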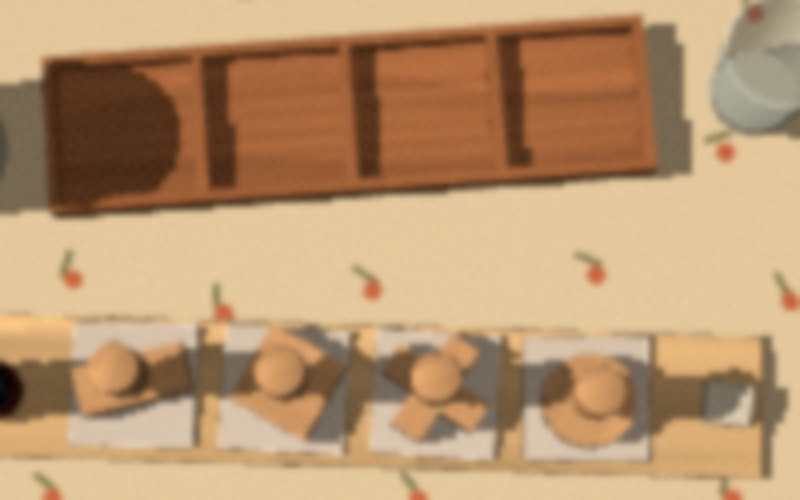

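View pics/sc.png

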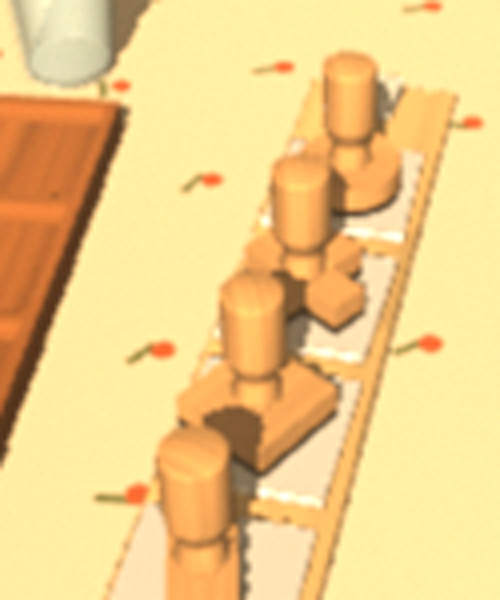

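The zoomed top crop puts the handle-top centres at (115,367), (280,371), (436,378) and (602,391). The rack's outer corners are at (43,60), (640,17), (656,172) and (53,213). In the side crop the handle-top ellipses are centred near (195,452), (253,292), (301,178) and (350,72).

```bash
python3 - <<'E'
from h import *
t=np.load("top0.npy",allow_pickle=True).item(); s=np.load("side0.npy",allow_pickle=True).item()
T=np.array([[115,367],[280,371],[436,378],[602,391]])/4+[190,125]; S=np.array([[195,450],[253,290],[301,174],[350,69]])/4+[210,155]
for a,b in zip(T,S): print(*tri(t,a,s,b), onplane(t,*a,.084))
K=np.array([[43,60],[640,17],[656,172],[53,213]])/4+[190,125]
P=np.array([onplane(t,*k,.02) for k in K]); print(P,P.mean(0))
c=P.mean(0); v=(P[0]+P[3]-P[1]-P[2]); v/=np.linalg.norm(v); print(np.degrees(np.arctan2(-v[0],v[1])))
print(tri(t,K[2],s,np.array([341,258])/1.42),tri(t,K[1],s,np.array([283,255])/1.42))
for d in(123,41,-41,-123): print(c+v*d/1000)
# compartment floor height: far/near inner edge
E
python3 -m handwheel '{"gripper":[1,1,1,1,1,1,1,1],"slide":[[0,-41,0],[0,-41,0],[0,-41,0],[0,-41,0],[0,-41,0],[0,-41,0],[0,-41,0],[0,-41,0]],"yaw":[0,0,0,0,0,0,0,0]}' 40
```

```text
[0.49120655 0.14165056 0.08097369] 0.00022616916323146233 [0.49075132 0.14109204 0.084     ]
[0.48867947 0.05909388 0.08193763] 0.0007179213476326972 [0.48809518 0.05888603 0.084     ]
[ 0.48494301 -0.018822    0.07951451] 0.0009991272621075978 [ 0.48397469 -0.01878233  0.084     ]
[ 0.47785145 -0.10184761  0.07900574] 0.0011026851663401274 [ 0.47682244 -0.10127302  0.084     ]
[[ 0.66910452  0.19515653  0.02      ]
 [ 0.69123042 -0.13572878  0.02      ]
 [ 0.60310084 -0.14197415  0.02      ]
 [ 0.58278531  0.1877105   0.02      ]] [0.63655527 0.02629103 0.02      ]
3.676184517655506
(array([ 0.60512103, -0.14252698,  0.01559873]), np.float64(0.0019591088626854476)) (array([ 0.69325097, -0.13634574,  0.01540599]), np.float64(0.0009238349052289226))
[0.62866882 0.14903794 0.02      ]
[0.63392646 0.06720666 0.02      ]
[ 0.63918409 -0.01462461  0.02      ]
[ 0.64444173 -0.09645588  0.02      ]
time: 0.77
ee_pos: [0.0576, -0.2123, 0.2307]
tcp_rot: [-180.0, -0.0, 15.2]
wrist_force: [0.5, 0.7, 1.9]
opening: 0.0854
grasp_force: 0.0
```

```bash
python3 -m handwheel '{"gripper":[1,1,1,1,1,1,1,1],"slide":[[40,0,0],[40,0,0],[40,0,0],[40,0,0],[20,20,0],[0,40,0],[0,40,0],[0,40,0]],"yaw":[-0.125,-0.125,-0.125,-0.125,-0.125,-0.125,-0.125,-0.125]}'
```

```text
time: 1.43
ee_pos: [0.2911, -0.2496, 0.2311]
tcp_rot: [180.0, 0.0, 65.8]
wrist_force: [-0.3, -1.1, 0.3]
opening: 0.0857
grasp_force: 0.0
```

```bash
python3 -m handwheel '{"gripper":[1,1,1,1,1,1,1],"slide":[[30,30,0],[30,30,0],[30,30,0],[30,30,0],[0,10,0],[0,0,0],[0,0,0]],"yaw":[-0.125,-0.125,-0.055,0,0,0,0]}'; python3 - <<'E'
from h import *
st(); c=camera("wrist"); c["img"]=np.clip(c["img"].astype(float)*1.5,0,255).astype(np.uint8); save(c,"w1.png"); np.save("w1.npy",c,allow_pickle=True); print(-c["R"].T@c["t"])
E
```

```text
time: 2.02
ee_pos: [0.4424, -0.1668, 0.2307]
tcp_rot: [-179.9, -0.0, 82.9]
wrist_force: [-0.3, 0.3, -0.5]
opening: 0.0851
grasp_force: 0.0
2.0167 [ 0.4424 -0.1668  0.2307] [-1.7991e+02 -1.0000e-02  8.2890e+01] 0.08511924396869239 0.0 [-0.3  0.3 -0.5]
[ 0.45000684 -0.10230894  0.37353156]
```

View pics/w1.png

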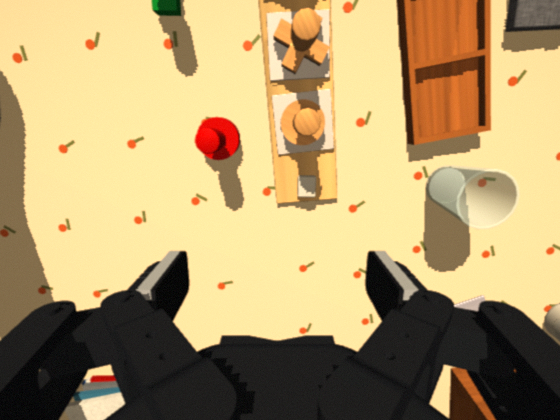

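The wrist view shows the round handle top at (308,122), the cross top at (305,25) and the rack's −y end corners at (412,143) and (491,130). Next I move towards +y for a second view and triangulate the two.

```bash
python3 -m handwheel '{"gripper":[1,1,1,1,1,1],"slide":[[0,30,0],[30,30,0],[30,10,0],[0,0,0],[0,0,0],[0,0,0]],"yaw":[-0.124,0,0,0,0,0]}'; python3 - <<'E'
from h import *
st(); c=camera("wrist"); c["img"]=np.clip(c["img"].astype(float)*1.5,0,255).astype(np.uint8); save(c,"w2.png"); np.save("w2.npy",c,allow_pickle=True); w=np.load("w1.npy",allow_pickle=True).item()
for p in((308,122),(305,25)): print(onplane(w,*p,.084))
for p in((412,143),(491,130)): print(onplane(w,*p,.02))
E
```

```text
time: 2.57
ee_pos: [0.511, -0.1124, 0.2317]
tcp_rot: [180.0, 0.0, 89.9]
wrist_force: [-0.1, -0.7, 0.0]
opening: 0.0854
grasp_force: 0.0
2.5667 [ 0.511  -0.1124  0.2317] [1.7998e+02 2.0000e-02 8.9870e+01] 0.08536662793496338 0.0 [-0.1 -0.7  0. ]
[ 0.47896046 -0.10248674  0.084     ]
[ 0.48417093 -0.02128825  0.084     ]
[ 0.60379018 -0.14106593  0.02      ]
[ 0.69442175 -0.13747657  0.02      ]
```

View pics/w2.png

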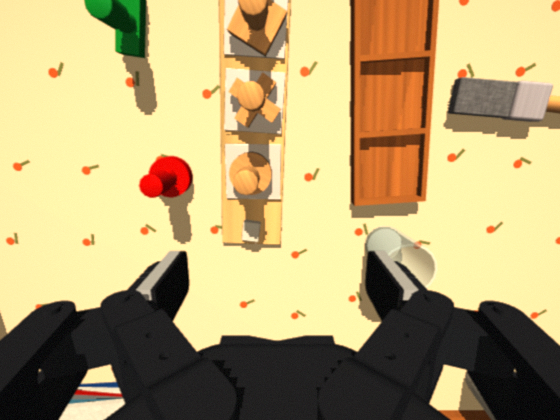

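In the second wrist view the round top is at (246,178), the cross top at (249,96) and the rack corners at (353,205) and (426,200).

```bash
python3 - <<'E'
from h import *
w=np.load("w1.npy",allow_pickle=True).item();x=np.load("w2.npy",allow_pickle=True).item()
for a,b,z in(((308,122),(246,178),.084),((305,25),(249,96),.084),((412,143),(353,205),.02),((491,130),(426,200),.02)): print(tri(w,a,x,b),onplane(x,*b,z))
E
```

```text
(array([ 0.47924372, -0.10115343,  0.06982423]), np.float64(0.0035070321190130657)) [ 0.47962889 -0.09734474  0.084     ]
(array([ 0.48443492, -0.0205615 ,  0.08152192]), np.float64(8.680327798680288e-05)) [ 0.48462432 -0.02075482  0.084     ]
(array([ 0.60359849, -0.14140696,  0.0218125 ]), np.float64(0.0015004241126048779)) [ 0.6046328  -0.14247608  0.02      ]
(array([ 0.69676648, -0.13756848,  0.01605059]), np.float64(0.0008490429300494377)) [ 0.69436427 -0.13624517  0.02      ]
```

```bash
python3 -m handwheel '{"gripper":[0.2,0.2,0.2,0.2,0.2,0.2,0.2,0.2],"slide":[[11,-32,0],[0,0,30],[0,0,30],[0,0,30],[0,0,0],[0,0,0],[0,0,0],[0,0,0]],"yaw":[0,0,0,0,0,0,0,0]}' 40; python3 - <<'E'
from h import *
st(); c=camera("wrist"); c["img"]=np.clip(c["img"].astype(float)*1.5,0,255).astype(np.uint8); save(c,"w3.png")
E
```

```text
time: 3.28
ee_pos: [0.4808, -0.1009, 0.1437]
tcp_rot: [179.8, 0.0, 89.9]
wrist_force: [-0.1, 0.6, 1.3]
opening: 0.0511
grasp_force: 0.0
3.2833 [ 0.4808 -0.1009  0.1437] [1.7982e+02 4.0000e-02 8.9890e+01] 0.05108418681534871 0.0 [-0.1  0.6  1.3]
```

View pics/w3.png

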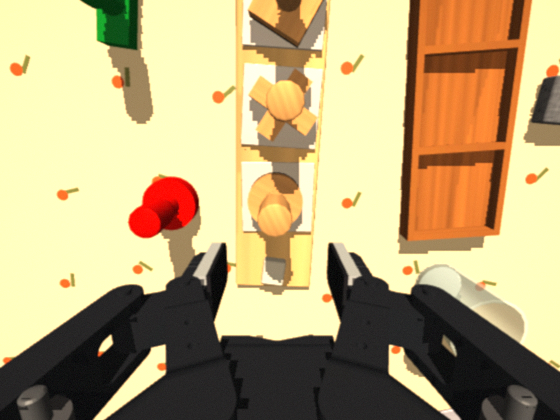

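The open fingers straddle the round handle, whose top is at (275,220) with the finger midpoint at column 277. The red stamp stays clear to the left. I'll descend and grip.

```bash
python3 -m handwheel '{"gripper":[0.2,0.2,0.2,0.2,0.2,-1,-1,-1],"slide":[[0,-1,35],[0,0,35],[0,0,30],[0,0,0],[0,0,0],[0,0,0],[0,0,0],[0,0,0]],"yaw":[0,0,0,0,0,0,0,0]}' 40 && python3 -m handwheel '{"gripper":[-1,-1,-1,-1],"slide":[[0,0,0],[0,0,0],[0,0,0],[0,0,0]],"yaw":[0,0,0,0]}'
```

```text
time: 4.0
ee_pos: [0.4805, -0.1007, 0.044]
tcp_rot: [179.8, 0.0, 89.9]
wrist_force: [-1.4, -0.0, 8.0]
opening: 0.025
grasp_force: 39.7
time: 4.33
ee_pos: [0.4805, -0.1006, 0.044]
tcp_rot: [179.8, 0.1, 89.9]
wrist_force: [-0.4, 1.2, 7.6]
opening: 0.0252
grasp_force: 39.7
```

```bash
python3 -m handwheel '{"gripper":[-1,-1,-1,-1,-1,-1,-1,-1],"slide":[[0,0,-20],[0,0,-30],[0,30,0],[2,35,0],[2,35,0],[0,35,0],[0,29,0],[0,0,0]],"yaw":[0,0,0,0,0,0,0,0]}' && python3 -m handwheel '{"gripper":[-1,-1,-1,-1],"slide":[[0,0,20],[0,0,0],[0,0,0],[0,0,0]],"yaw":[0,0,0,0]}';  python3 - <<'E'
from h import *
st(); c=camera("top"); c["img"]=np.clip(c["img"].astype(float)*1.8,0,255).astype(np.uint8); save(c,"t2.png",(190,105,390,255),4)
E
```

```text
time: 5.0
ee_pos: [0.6472, -0.0962, 0.0902]
tcp_rot: [179.9, -0.0, 90.0]
wrist_force: [-0.4, -0.5, -2.3]
opening: 0.025
grasp_force: 40.2
time: 5.33
ee_pos: [0.6429, -0.0966, 0.0726]
tcp_rot: [180.0, 0.0, 89.9]
wrist_force: [0.1, -1.4, -0.9]
opening: 0.0249
grasp_force: 40.1
5.3333 [ 0.6429 -0.0966  0.0726] [1.7995e+02 1.0000e-02 8.9930e+01] 0.024853077015354257 40.123366413172334 [ 0.1 -1.4 -0.9]
```

View pics/t2.png

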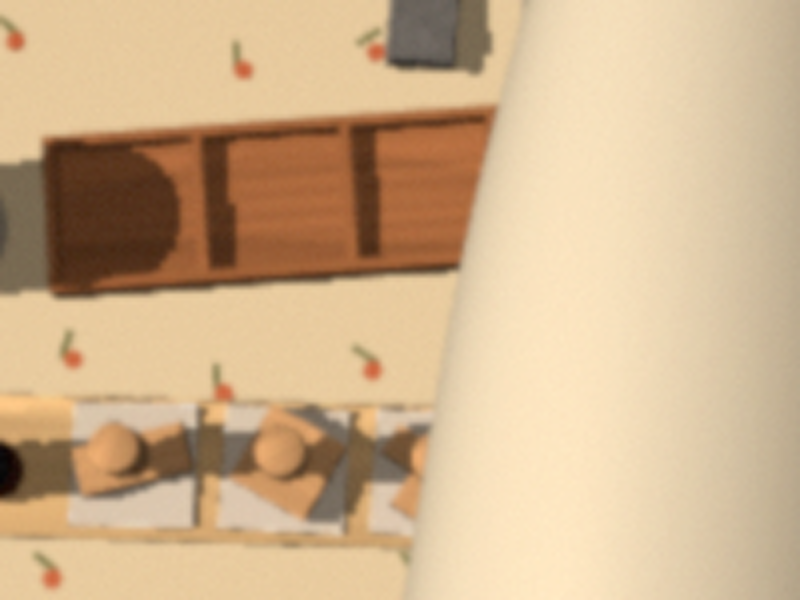

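The arm hides the round stamp here, but the other three stand untouched. The pose reading agrees with the compartment centre, so I'll lower and release.

```bash
python3 -m handwheel '{"gripper":[-1,-1,-1,-1,-1],"slide":[[0,2,20],[0,0,8],[0,0,3],[0,0,0],[0,0,0]],"yaw":[0,0,0,0,0]}'
```

```text
time: 5.8
ee_pos: [0.6449, -0.0965, 0.0411]
tcp_rot: [180.0, 0.0, 89.9]
wrist_force: [-0.1, -0.6, -1.3]
opening: 0.0245
grasp_force: 40.3
```

```bash
python3 -m handwheel '{"gripper":[-1,-1,-1,-1],"slide":[[0,0,1],[0,0,1],[0,0,0],[0,0,0]],"yaw":[0,0,0,0]}'
```

```text
time: 6.13
ee_pos: [0.6452, -0.0966, 0.0401]
tcp_rot: [179.9, 0.0, 89.9]
wrist_force: [-3.5, 0.4, 8.2]
opening: 0.0248
grasp_force: 41.1
```

```bash
python3 -m handwheel '{"gripper":[0.2,0.2,0.2,0.2,0.2,0.2,0.2,0.2],"slide":[[0,0,0],[0,0,0],[0,0,0],[0,0,0],[0,0,-30],[0,0,-40],[0,0,-30],[0,0,0]],"yaw":[0,0,0,0,0,0,0,0]}' && python3 -m handwheel '{"gripper":[0.2,0.2,0.2,0.2,0.2,0.2,0.2,0.2],"slide":[[20,-35,0],[20,-40,0],[20,-40,0],[17,-40,0],[0,-6,0],[0,0,0],[0,0,0],[0,0,0]],"yaw":[0,0,0,0,0,0,0,0]}'; python3 - <<'E'
from h import *
st(); c=camera("wrist"); c["img"]=np.clip(c["img"].astype(float)*1.5,0,255).astype(np.uint8); save(c,"w4.png")
c=camera("top"); c["img"]=np.clip(c["img"].astype(float)*1.8,0,255).astype(np.uint8); save(c,"t3.png",(190,105,390,255),4)
E
```

```text
time: 6.8
ee_pos: [0.6473, -0.0968, 0.1458]
tcp_rot: [179.5, 0.1, 89.9]
wrist_force: [1.4, -0.7, 1.0]
opening: 0.0508
grasp_force: 0.0
time: 7.47
ee_pos: [0.4922, -0.0231, 0.1385]
tcp_rot: [180.0, 0.0, 89.9]
wrist_force: [0.6, 1.3, 0.4]
opening: 0.0512
grasp_force: 0.0
7.4667 [ 0.4922 -0.0231  0.1385] [1.7995e+02 1.0000e-02 8.9920e+01] 0.05124230878681985 0.0 [0.6 1.3 0.4]
```

View pics/w4.png

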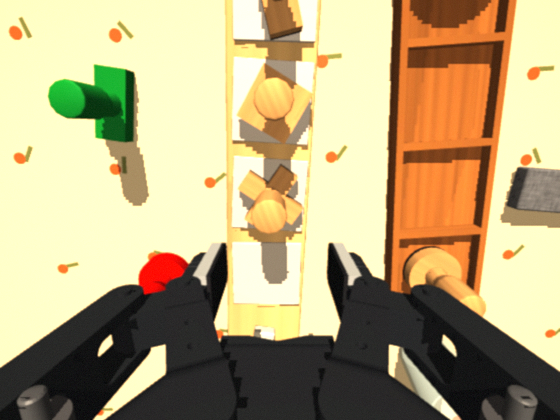

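The round stamp stands upright in the compartment next to the jar (432,272). The cross handle top is at (268,213), about 9 px left of the finger centre. I'll correct by −8 mm in x, then grip.

```bash
python3 -m handwheel '{"gripper":[0.2,0.2,0.2,0.2,0.2,0.2,0.2,0.2],"slide":[[3,-8,0],[0,0,0],[0,0,35],[0,0,35],[0,0,24],[0,0,0],[0,0,0],[0,0,0]],"yaw":[0,0,0,0,0,0,0,0]}' && python3 -m handwheel '{"gripper":[-1,-1,-1,-1,-1,-1],"slide":[[0,0,0],[0,0,0],[0,0,0],[0,0,0],[0,0,0],[0,0,0]],"yaw":[0,0,0,0,0,0]}'
```

```text
time: 8.23
ee_pos: [0.484, -0.0198, 0.046]
tcp_rot: [179.9, 0.0, 89.9]
wrist_force: [0.8, 0.3, 0.3]
opening: 0.0511
grasp_force: 0.0
time: 8.73
ee_pos: [0.4843, -0.0198, 0.0461]
tcp_rot: [179.8, 0.0, 89.9]
wrist_force: [0.6, 0.3, 7.0]
opening: 0.0248
grasp_force: 38.9
```

```bash
python3 -m handwheel '{"gripper":[-1,-1,-1,-1,-1,-1,-1,-1],"slide":[[0,0,-20],[0,0,-30],[0,30,0],[3,35,0],[2,35,0],[0,35,0],[0,20,0],[0,0,0]],"yaw":[0,0,0,0,0,0,0,0]}' && python3 -m handwheel '{"gripper":[-1,-1,-1,-1],"slide":[[0,0,20],[0,0,0],[0,0,0],[0,0,0]],"yaw":[0,0,0,0]}'
```

```text
time: 9.4
ee_pos: [0.6412, -0.0149, 0.0933]
tcp_rot: [180.0, 0.0, 89.9]
wrist_force: [0.5, -0.9, -0.7]
opening: 0.025
grasp_force: 39.9
time: 9.73
ee_pos: [0.6378, -0.0149, 0.0752]
tcp_rot: [180.0, -0.0, 89.9]
wrist_force: [-0.9, 0.4, -0.1]
opening: 0.0251
grasp_force: 39.8
```

```bash
python3 -m handwheel '{"gripper":[-1,-1,-1,-1,-1,-1],"slide":[[0,2,20],[0,0,8],[0,0,4],[0,0,1],[0,0,0],[0,0,0]],"yaw":[0,0,0,0,0,0]}'
```

```text
time: 10.23
ee_pos: [0.6402, -0.0149, 0.0421]
tcp_rot: [180.0, -0.0, 89.9]
wrist_force: [-0.8, 0.0, 2.3]
opening: 0.0251
grasp_force: 40.2
```

```bash
python3 -m handwheel '{"gripper":[-1,-1,0.2,0.2,0.2,0.2,0.2],"slide":[[0,0,0.5],[0,0,0],[0,0,0],[0,0,0],[0,0,0],[0,0,-20],[0,0,-30]],"yaw":[0,0,0,0,0,0,0]}' && python3 -m handwheel '{"gripper":[0.2,0.2,0.2,0.2,0.2,0.2,0.2,0.2],"slide":[[0,0,-40],[0,0,-10],[20,-35,0],[20,-40,0],[20,-40,0],[14,-36,0],[0,0,0],[0,0,0]],"yaw":[0,0,0,0,0,0,0,0]}' && python3 -m handwheel '{"gripper":[0.2,0.2],"slide":[[0,0,0],[0,0,0]],"yaw":[0,0]}'
```

```text
time: 10.82
ee_pos: [0.6383, -0.0149, 0.0879]
tcp_rot: [-179.7, -0.0, 89.9]
wrist_force: [0.5, -0.0, 1.0]
opening: 0.0513
grasp_force: 0.0
time: 11.48
ee_pos: [0.4936, 0.0572, 0.1414]
tcp_rot: [179.9, -0.0, 90.0]
wrist_force: [1.2, 0.3, 0.8]
opening: 0.0515
grasp_force: 0.0
time: 11.65
ee_pos: [0.4957, 0.0563, 0.141]
tcp_rot: [180.0, -0.0, 89.9]
wrist_force: [-0.3, -0.1, 0.3]
opening: 0.0509
grasp_force: 0.0
```

```bash
python3 -m handwheel '{"gripper":[0.2,0.2,0.2,0.2],"slide":[[2.5,-7,10],[0,0,0],[0,0,0],[0,0,0]],"yaw":[0,0,0,0]}'; python3 - <<'E'
from h import *
c=camera("wrist"); c["img"]=np.clip(c["img"].astype(float)*1.5,0,255).astype(np.uint8); save(c,"w5.png")
E
```

```text
time: 11.98
ee_pos: [0.4884, 0.0587, 0.1309]
tcp_rot: [-180.0, 0.0, 89.9]
wrist_force: [-0.3, 0.1, -0.1]
opening: 0.0512
grasp_force: 0.0
```

View pics/w5.png

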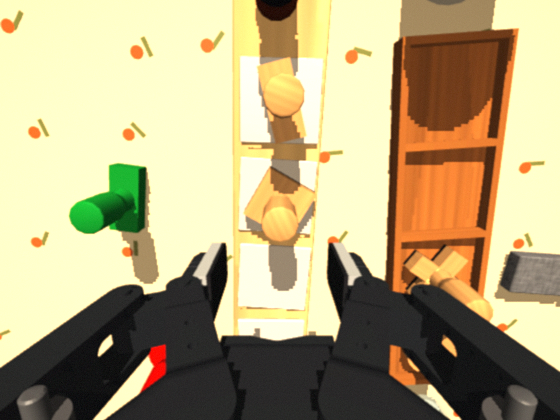

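The cross stands upright in its compartment (437,270), and the square handle (280,222) is centred between the fingers. I'll descend and grip.

```bash
python3 -m handwheel '{"gripper":[0.2,0.2,0.2,0.2,0.2,-1,-1,-1],"slide":[[0,0,35],[0,0,35],[0,0,16],[0,0,0],[0,0,0],[0,0,0],[0,0,0],[0,0,0]],"yaw":[0,0,0,0,0,0,0,0]}' && python3 -m handwheel '{"gripper":[-1,-1,-1],"slide":[[0,0,0],[0,0,0],[0,0,0]],"yaw":[0,0,0]}'
```

```text
time: 12.7
ee_pos: [0.4889, 0.0591, 0.0468]
tcp_rot: [179.8, -0.0, 89.9]
wrist_force: [0.7, -0.2, 6.8]
opening: 0.0251
grasp_force: 39.0
time: 12.95
ee_pos: [0.489, 0.0591, 0.0468]
tcp_rot: [179.8, -0.0, 89.9]
wrist_force: [-0.0, -0.8, 6.5]
opening: 0.0251
grasp_force: 39.2
```

```bash
python3 -m handwheel '{"gripper":[-1,-1,-1,-1,-1,-1,-1,-1],"slide":[[0,0,-20],[0,0,-30],[0,30,0],[4,35,0],[4,35,0],[0,30,0],[0,16,0],[0,0,0]],"yaw":[0,0,0,0,0,0,0,0]}' && python3 -m handwheel '{"gripper":[-1,-1,-1,-1],"slide":[[0,0,20],[0,0,0],[0,0,0],[0,0,0]],"yaw":[0,0,0,0]}'
```

```text
time: 13.62
ee_pos: [0.6365, 0.0669, 0.0944]
tcp_rot: [179.9, -0.0, 89.9]
wrist_force: [0.0, 0.1, -0.6]
opening: 0.0251
grasp_force: 39.8
time: 13.95
ee_pos: [0.6335, 0.0669, 0.0758]
tcp_rot: [180.0, -0.0, 89.9]
wrist_force: [0.4, -0.5, -1.0]
opening: 0.0249
grasp_force: 39.7
```

```bash
python3 -m handwheel '{"gripper":[-1,-1,-1,-1,-1,-1],"slide":[[0,1,20],[0,0,8],[0,0,4],[0,0,1],[0,0,0],[0,0,0]],"yaw":[0,0,0,0,0,0]}'
```

```text
time: 14.45
ee_pos: [0.6348, 0.0668, 0.0428]
tcp_rot: [180.0, 0.0, 89.9]
wrist_force: [-1.2, -0.8, 2.8]
opening: 0.0248
grasp_force: 40.1
```

```bash
python3 -m handwheel '{"gripper":[-1,-1,0.2,0.2,0.2,0.2,0.2],"slide":[[0,0,0.5],[0,0,0],[0,0,0],[0,0,0],[0,0,0],[0,0,-20],[0,0,-30]],"yaw":[0,0,0,0,0,0,0]}' && python3 -m handwheel '{"gripper":[0.2,0.2,0.2,0.2,0.2,0.2,0.2,0.2],"slide":[[0,0,-40],[0,0,-10],[20,-35,0],[20,-40,0],[20,-40,0],[16,-33,0],[0,0,0],[0,0,0]],"yaw":[0,0,0,0,0,0,0,0]}' && python3 -m handwheel '{"gripper":[0.2,0.2,0.2,0.2],"slide":[[0,0,5],[0,0,5],[0,0,0],[0,0,0]],"yaw":[0,0,0,0]}';python3 - <<'E'
from h import *
c=camera("wrist"); c["img"]=np.clip(c["img"].astype(float)*1.5,0,255).astype(np.uint8); save(c,"w6.png")
E
```

```text
time: 15.03
ee_pos: [0.6329, 0.0667, 0.0884]
tcp_rot: [-179.7, 0.0, 89.9]
wrist_force: [0.9, 0.4, 1.0]
opening: 0.0512
grasp_force: 0.0
time: 15.7
ee_pos: [0.4913, 0.1411, 0.1419]
tcp_rot: [179.9, -0.0, 90.1]
wrist_force: [1.0, -0.3, -0.3]
opening: 0.0511
grasp_force: 0.0
time: 16.03
ee_pos: [0.4926, 0.1397, 0.1304]
tcp_rot: [-179.9, 0.0, 89.9]
wrist_force: [-0.0, 0.8, 0.8]
opening: 0.0512
grasp_force: 0.0
```

View pics/w6.png

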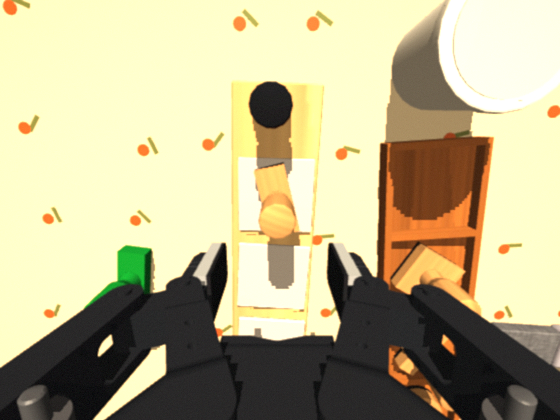

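The square stands upright in its compartment (428,270), and the bar handle (277,220) is centred. The tub stands clear at the upper right.

```bash
python3 -m handwheel '{"gripper":[0.2,0.2,0.2,0.2,0.2,-1,-1,-1],"slide":[[1,-1,35],[0,0,35],[0,0,15],[0,0,0],[0,0,0],[0,0,0],[0,0,0],[0,0,0]],"yaw":[0,0,0,0,0,0,0,0]}' && python3 -m handwheel '{"gripper":[-1,-1,-1],"slide":[[0,0,0],[0,0,0],[0,0,0]],"yaw":[0,0,0]}'
```

```text
time: 16.75
ee_pos: [0.4925, 0.1415, 0.0483]
tcp_rot: [179.8, -0.0, 89.9]
wrist_force: [0.4, -0.3, 7.0]
opening: 0.0246
grasp_force: 39.5
time: 17.0
ee_pos: [0.4925, 0.1415, 0.0483]
tcp_rot: [179.8, -0.0, 89.9]
wrist_force: [-0.0, -0.2, 6.7]
opening: 0.0245
grasp_force: 39.7
```

```bash
python3 -m handwheel '{"gripper":[-1,-1,-1,-1,-1,-1,-1,-1],"slide":[[0,0,-20],[0,0,-30],[0,30,0],[4,35,0],[3,35,0],[0,25,0],[0,13,0],[0,0,0]],"yaw":[0,0,0,0,0,0,0,0]}' && python3 -m handwheel '{"gripper":[-1,-1,-1,-1],"slide":[[0,0,20],[0,0,0],[0,0,0],[0,0,0]],"yaw":[0,0,0,0]}'
```

```text
time: 17.67
ee_pos: [0.6315, 0.148, 0.0958]
tcp_rot: [180.0, -0.0, 89.9]
wrist_force: [-0.3, -0.0, -1.3]
opening: 0.0246
grasp_force: 39.7
time: 18.0
ee_pos: [0.6288, 0.1482, 0.0773]
tcp_rot: [180.0, -0.0, 89.9]
wrist_force: [0.6, -0.2, 0.5]
opening: 0.025
grasp_force: 39.7
```

```bash
python3 -m handwheel '{"gripper":[-1,-1,-1,-1,-1,-1],"slide":[[0,1,20],[0,0,8],[0,0,4],[0,0,1],[0,0,0],[0,0,0]],"yaw":[0,0,0,0,0,0]}'
```

```text
time: 18.5
ee_pos: [0.6303, 0.1482, 0.0443]
tcp_rot: [180.0, -0.0, 89.9]
wrist_force: [-1.9, -0.3, 4.6]
opening: 0.0247
grasp_force: 40.2
```

Contact with the floor. I'll release, rise, back off and look.

```bash
python3 -m handwheel '{"gripper":[-1,0.2,0.2,0.2,0.2,0.2,0.2,0.2],"slide":[[0,0,0],[0,0,0],[0,0,0],[0,0,0],[0,0,-20],[0,0,-30],[0,0,-40],[0,0,-20]],"yaw":[0,0,0,0,0,0,0,0]}' && python3 -m handwheel '{"gripper":[0.2,0.2,0.2,0.2,0.2,0.2,0.2,0.2],"slide":[[0,-40,-20],[0,-40,-20],[0,-40,-20],[0,-40,0],[0,-40,0],[0,-40,0],[0,-40,0],[0,0,0]],"yaw":[0,0,0,0,0,0,0,0]}' && python3 -m handwheel '{"gripper":[0.2,0.2,0.2,0.2],"slide":[[0,0,0],[0,0,0],[0,0,0],[0,0,0]],"yaw":[0,0,0,0]}'; python3 - <<'E'
from h import *
for n,b in(("top",(190,105,390,255)),("side",(60,140,310,330))):
    c=camera(n); c["img"]=np.clip(c["img"].astype(float)*1.8,0,255).astype(np.uint8); save(c,n+"end.png",b,4 if n=="top" else 3)
E
```

```text
time: 19.17
ee_pos: [0.631, 0.1483, 0.1576]
tcp_rot: [179.8, -0.0, 89.9]
wrist_force: [0.9, -0.1, 0.2]
opening: 0.0516
grasp_force: 0.0
time: 19.83
ee_pos: [0.3535, 0.1479, 0.2104]
tcp_rot: [180.0, -0.0, 90.0]
wrist_force: [0.6, 0.2, 1.0]
opening: 0.0514
grasp_force: 0.0
time: 20.17
ee_pos: [0.3593, 0.1484, 0.2088]
tcp_rot: [-179.9, 0.0, 89.9]
wrist_force: [0.3, 0.0, 0.1]
opening: 0.0515
grasp_force: 0.0
```

View pics/topend.png

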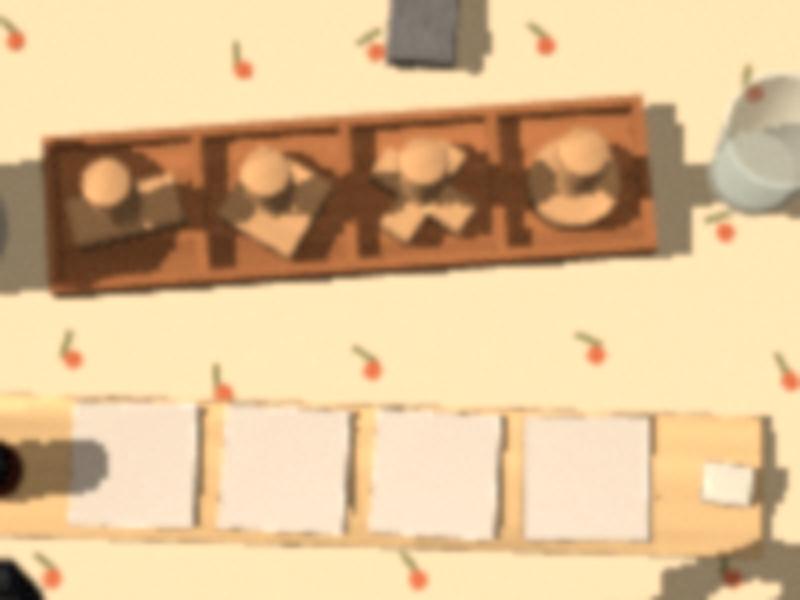

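View pics/sideend.png

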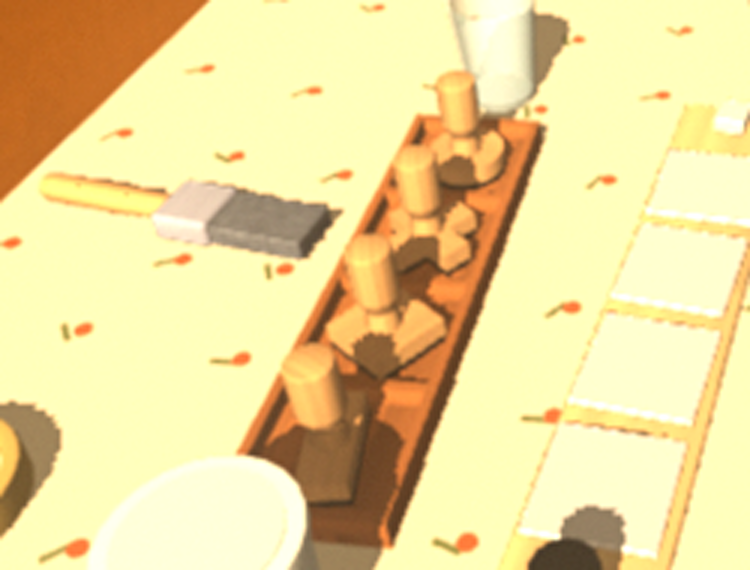

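Both views show all four stamps upright, each foot inside its own compartment. From the tub the order is bar (106,185), square (267,173), cross (425,160), round (582,155), as seen in the top crop. I'm handing in the job.

```bash
python3 -c "
from workcell import ticket; print(ticket.job_done())"
```

```text
the job is handed in; nothing more can be done
None
```

All four stamps are upright in the rack, ordered from the tub as bar, square, cross and round, and the job was handed in at about 20 s (no verdict was returned).

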